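# Turn the bedside medicine turntable so the night bottle faces the bed

## Robot

A 7-joint arm with a two-finger parallel gripper is mounted at the origin on the work surface. World frame = base frame: x ahead of the robot, y to its left, z up, the work surface at z = 0. Lengths are in m, angles in rad, forces in N, time in s.
With the tool pointing down it reaches from about 0.425 to 1.025 m from the base axis. Payload 9.4 kg.
Tool frame: the origin (TCP) lies on the centre line of the jaws, within the pads' length; the fingertips stand 11 mm ahead of it and the grasp point (between the pads) lies 8 mm behind it (manip.tips_ahead is the distance from the TCP to the fingertips, in m); z points along the fingers, y is the line along which they close (so a half turn about z gives the same grasp; the last joint's range is limited). The gripper opens to 85 mm and grips with 20 to 120 N. Pads are 22 mm wide; open, the fingers measure 114 mm over their backs; the gripper's body (76 mm by 85 mm) begins 54 mm behind the grasp point. The pads swing forward as they close: fully open they stand 13 mm farther back than shut.
Start: joints at [-1.227, 0.599, -0.003, 1.599, 0.002, 0.943, -0.08], TCP at [0.296, 0.662, 0.242] pointing down, gripper open.
Joint ranges: [-2.57, 2.57], [-0.35, 1.97], [-1.29, 1.29], [0.11, 2.56], [-1.05, 4.19], [0.11, 1.86], [-2.63, 2.63]. Speed limits (rad/s): [2.22, 2.22, 3.01, 3.01, 3.14, 3.14, 3.14].

## Interface

Orientations are given as a unit quaternion [w, x, y, z].
In Python, from bench import manip gives the robot as it stands.
- The arm moves only by the shell command python3 -m creep 'ROWS'. ROWS is JSON, a list of rows, each a list of 5 numbers: the shift along the tool's x, y, z in units of 20 mm (1.0 is 20 mm), then the turn about the tool's z in units of 5 degrees (1.0 is 5 degrees), then the closure, from -1 (fully open) to 1 (shut). A call has 1 to 20 rows; each row shifts and turns the commanded pose from where the row before left it, along the tool's axes as they then stand; what a row does not reach is not made up. A row lasts 1/12 s, in which the tool goes at most 41.7 mm and 7.16 degrees, less where a joint would pass 70% of its speed; a pose out of reach is approached as far as the arm can. A call with a number of a shift or a turn outside -1 to 1 is refused whole. A call with a gripper value outside its range is refused whole. The fingers move at their own pace and stop on an object; the grip force is fixed at half the most. Time passes only in rows, so rows that do not move let the fingers close. It gives the time, the measured TCP pose, the force, the opening and the grip force at its end, in the units of the state.
- manip.state(): the state, without advancing time (a new reading comes with each control period).
- manip.get_image(name): name is "side" or "top"; returns the picture (400x640x3 uint8, blue, green, red); there is no depth.
- manip.camera_params(name): a dict with "K" (3x3 intrinsics, pixels), "k1" (the pictures are not rectified: a ray, as slopes to the right and down, at radius r is drawn at 1 + k1 r^2 times it, then the intrinsics apply), "R" (3x3) and "t" (3): a world point X has camera coordinates R X + t. Camera axes: x right, y down, z forward; pixel columns grow to the right and rows downward; lengths in m; the calibration is good to about 2 mm. A picture is of the moment at which its call begins. camera_params takes no time and is no camera call.
- manip.sign_off(): hands the job in; it is judged then, once.
The state is a dict: "time": time; "joint_pos": joint angles; "dq": joint speeds; "joint_torque": joint torques, N m; "position": TCP position; "orientation": TCP orientation; "ft_force": force on the tool from outside, world axes, zero at the start; "torque": the same for the moment, N m; "finger_gap": finger opening in m; "gripper_force": force on a finger pad.
Only numpy, scipy, OpenCV 4.12 (cv2) and the standard library are available. Lean on these libraries where they do the work, as an engineer would, in place of code of your own. Each camera call takes 0.05 s, during which the arm holds its last target. There are 200 camera calls.

## Task

Make the night medicine easy to find in the dark: turn the round white turntable by pushing the grips on its rim with the fingertips until the amber bottle with the red cap stands at the front, in line with the turntable's centre and straight towards the bed, which lies beyond the far edge of the board from the robot. Turn it gently and only push it: do not grip the rim, do not touch, lift or tip any of the bottles, and leave everything else on the board where it is. Leave the turntable standing still.

Things in the scene. Friction and masses are not known exactly. Their poses are not given: they have to be found in the camera images.
- mat: Square cork mat, 290 x 290 x 3 mm, fixed on the pine board under the turntable, with the turntable's axis over its centre. Origin: centre of its underside. +x of the mat and of the world points straight to the bed ('front'); the mat never turns
- axis (a point): Point on the turntable's upright axis, 43 mm above the board
- turntable: White plastic turntable, 280 mm across, lip 4 mm thick all round, eight dark-sleeved finger grips on the rim. Turns both ways without end with light friction (under 1 N at the rim) and stays where it is left. Origin: on the axis, at its underside, 23 mm above the board; inner floor 28 mm, top of lip and grips 58 mm above the board. Stands on a fixed grey foot 210 mm across. x: through one grip; z up
- grip (a point): Centre of one of the eight finger grips, 43 mm above the board, 141 mm from the axis; the others follow every 45 degrees. Each is an upright round post with a dark rubber sleeve, 28 mm in diameter, set in the rim, 23 to 58 mm above the board, standing out to 155 mm from the axis; clear gap between neighbours along the rim about 80 mm
- bottle_red_mid (a point): The marked bottle: amber pill bottle with a paper label and a ribbed RED cap, 66 mm tall and 41 mm across; loose, stands upright on the turntable about 55 to 90 mm from its axis. Point on its own axis, half-way up (33 mm above the turntable's floor); z up
- bottle_white_mid (a point): Amber pill bottle with a paper label and a white cap, 66 mm tall and 41 mm across; loose, stands upright on the turntable about 55 to 90 mm from its axis. Point on its own axis, half-way up (33 mm above the turntable's floor); z up
- bottle_blue_mid (a point): White pill bottle with a blue band and a blue cap, 60 mm tall and 45 mm across; loose, stands upright on the turntable about 55 to 90 mm from its axis. Point on its own axis, half-way up (30 mm above the turntable's floor); z up
- bottle_green_mid (a point): Green glass bottle with a paper label and a smaller black cap, 68 mm tall and 36 mm across; loose, stands upright on the turntable about 55 to 90 mm from its axis. Point on its own axis, half-way up (34 mm above the turntable's floor); z up
- bottle_red: Same bottle with the red cap; origin at the centre of its underside
- bottle_white: Same bottle with the white cap; origin at the centre of its underside
- bottle_blue: Same bottle with the blue cap; origin at the centre of its underside
- bottle_green: Same bottle with the black cap; origin at the centre of its underside
- bin_lip (a point): Middle of the upper edge of the clear tilt-out bin of the grey medicine box (240 wide, 150 deep, 200 mm tall, carrying loop to 224 mm, fixed on the board to the robot's right, its front towards the bed). The bin may be tilted out a little; leave it so
- mug: White ceramic mug, 80 mm across, 95 mm tall, loose; origin: centre of its underside
- bowl: Small orange plastic bowl, 120 mm across, 45 mm tall, loose; origin: centre of its underside
- torch: Black torch lying across, 160 mm long, 40 mm thick, its rubber press button towards the bed, loose; origin: under its middle
- hair_grip: Steel hair grip, 65 x 15 x 5 mm, loose, lying flat; origin: under its middle
- alarm_clock: White alarm clock, 50 x 120 x 70 mm, loose; origin: centre of its underside
Mind the look-alikes: they are no part of the job. What is shaped like the bottle_white but yellow is not meant.

How it is judged:
By the outcome, as a careful person would: the job done as asked, in the order asked, and still so for the second after the job is handed in, with the robot touching nothing.
It also fails if it takes over 72 s, if anything falls off the work surface, if the arm or the gripper's body presses on something with over 40 N, if the wrist force passes 120 N, or if a joint passes its speed limit or range.

## Working session

There is one attempt and no reset: what is moved stays moved. The work goes in short steps, Python scripts to look and compute and a shell command to move; the robot and the scene stay as the last step left them, time stands still between calls to the robot, and variables do not carry over. Pictures are saved under pics/ and viewed, at most 10 in all, crops included, and the job is handed in when it is done.

```bash
mkdir -p pics
python3 - <<'E'
from bench import manip
import cv2
s=manip.state();print(s['time'],s['position'],s['orientation'],s['finger_gap'],manip.tips_ahead)
for n in("side","top"):
    cv2.imwrite(f"pics/{n}0.png",manip.get_image(n)); p=manip.camera_params(n);print(n,p)
E
```

```text
0.0 [0.29596687 0.66133057 0.24139114] [-1.07188285e-04  2.08858716e-01  9.77945499e-01 -7.90990618e-04] 0.08596479655125316 0.011
side {'K': array([[446.31545243,   0.        , 318.13040912],
       [  0.        , 446.31545243, 201.09740135],
       [  0.        ,   0.        ,   1.        ]]), 'k1': -0.02072820371401248, 'R': array([[ 0.99927316, -0.03515404, -0.01474235],
       [-0.03546345, -0.71545221, -0.69776105],
       [ 0.01398167,  0.6977767 , -0.71617888]]), 't': array([-0.62788087,  0.0361658 ,  1.35624969])}
top {'K': array([[492.55722344,   0.        , 316.76147591],
       [  0.        , 492.55722344, 200.58446977],
       [  0.        ,   0.        ,   1.        ]]), 'k1': -0.021498288828669106, 'R': array([[-0.01218225, -0.99984507,  0.01270515],
       [-0.99038677,  0.01031418, -0.13794077],
       [ 0.13778836, -0.01426344, -0.99035899]]), 't': array([-0.03617024,  0.65179371,  1.6717892 ])}
```

View pics/top0.png

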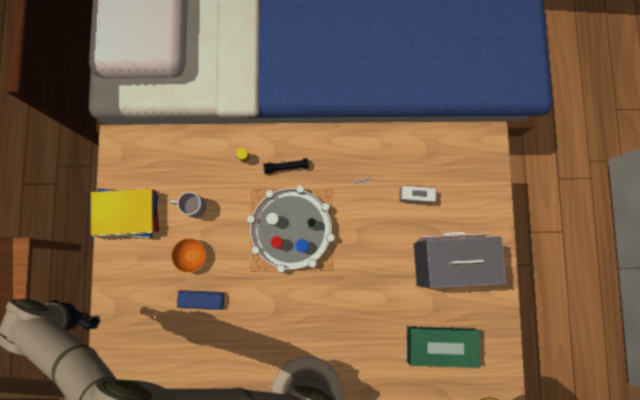

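View pics/side0.png

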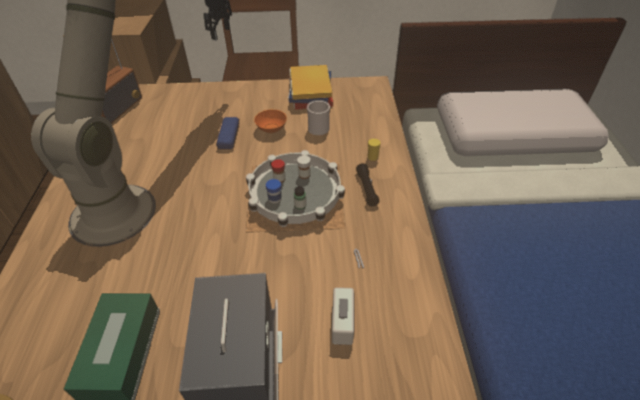

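The top view shows the turntable centred near (291,229), with the red cap at (277,242), which is behind and left of the axis. The torch, mug and bowl are well clear of it. The side view shows the same layout, with the red cap at (277,165). Next I'll enlarge both for measuring.

```bash
python3 - <<'E'
import cv2,numpy as np
a=cv2.imread('pics/top0.png')[180:280,240:340];b=cv2.imread('pics/side0.png')[140:240,240:350]
f=lambda i,w:cv2.resize(i,None,fx=w,fy=w,interpolation=cv2.INTER_CUBIC)
a=f(a,3.8);b=f(b,3.8)
cv2.imwrite('pics/crop.png',np.hstack([a,b]))
E
cat > h.py <<'E'
import cv2,numpy as np
from bench import manip
P={n:manip.camera_params(n) for n in("top","side")}
def ray(n,uv):
    p=P[n];d=np.array([-0.,0,0,0,0]);d[0]=p['k1']
    x=cv2.undistortPoints(np.array([[uv]],float),p['K'],d)[0,0]
    return -p['R'].T@p['t'], p['R'].T@np.array([*x,1])
def plane(n,uv,z):
    o,d=ray(n,uv);return o+d*(z-o[2])/d[2]
def tri(a,b):
    A=np.zeros((3,3));v=np.zeros(3)
    for n,uv in(("top",a),("side",b)):
        o,d=ray(n,uv);d/=np.linalg.norm(d);M=np.eye(3)-np.outer(d,d);A+=M;v+=M@o
    return np.linalg.solve(A,v)
def red(n,im,box=(235,130,350,285)):
    x0,y0,x1,y1=box;h=cv2.cvtColor(im,cv2.COLOR_BGR2HSV)[y0:y1,x0:x1].astype(int)
    m=(((h[...,0]<6)|(h[...,0]>172))&(h[...,1]>150)&(h[...,2]>80)).astype(np.uint8)
    k,l,s,c=cv2.connectedComponentsWithStats(m);i=1+np.argmax(s[1:,4])
    return c[i]+[x0,y0],s[i]
E
python3 - <<'E'
from h import *
t,st=red("top",cv2.imread('pics/top0.png'));s,ss=red("side",cv2.imread('pics/side0.png'))
print(t,st,s,ss,tri(t,s),plane("top",t,.094))
E
```

```text
[276.42727273 241.91818182] [ 36 107  12  11 110] [277.33333333 164.13978495] [36 30 13 10 93] [0.50738428 0.09411111 0.09121111] [0.50640007 0.09378878 0.094     ]
```

View pics/crop.png

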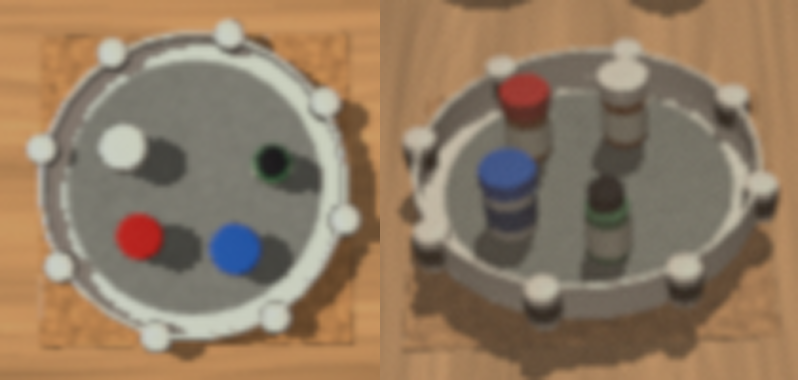

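Both crops show eight light grip tops. In the top view the red cap sits at the lower left (140,237 in the crop). In the side view it is at (525,92).

```bash
cat >> h.py <<'E'
def circ(p,R=.141):
    from scipy.optimize import least_squares
    return least_squares(lambda q:np.hypot(p[:,0]-q[0],p[:,1]-q[1])-q[2],[p[:,0].mean(),p[:,1].mean(),R]).x
E
python3 - <<'E'
from h import *
T=np.array([(113,52),(229,34),(324,101),(344,219),(275,317),(156,337),(59,267),(41,150)])/3.8+[240,180]-.37
S=np.array([(501,66),(627,48),(733,97),(763,184),(685,268),(542,290),(431,232),(420,140)])-[380,0]
S=S/3.8+[240,140]-.37
a=np.array([plane("top",u,.058) for u in T]);b=np.array([plane("side",u,.058) for u in S])
m=[np.argmin(np.hypot(*(b-p)[:,:2].T)) for p in a]
X=np.array([tri(T[i],S[m[i]]) for i in range(8)])
print(m);print(X.round(4))
for n,q in(("top",a),("side",b),("tri",X)):print(n,circ(q).round(4))
c=circ(X)
print("grip ang",np.degrees(np.arctan2(X[:,1]-c[1],X[:,0]-c[0])).round(1))
r=np.array([.507,.094])-c[:2];print("red",np.degrees(np.arctan2(r[1],r[0])),np.hypot(*r))
print([plane("top",np.array(u)/3.8+[240,180]-.37,.003).round(3) for u in((42,36),(351,36),(352,348),(41,347))])
E
```

```text
[np.int64(2), np.int64(3), np.int64(4), np.int64(5), np.int64(6), np.int64(7), np.int64(0), np.int64(1)]
[[ 0.678   0.1208  0.056 ]
 [ 0.6945  0.0149  0.0567]
 [ 0.6309 -0.0712  0.0554]
 [ 0.5234 -0.0877  0.0546]
 [ 0.4365 -0.0243  0.056 ]
 [ 0.4202  0.0824  0.0549]
 [ 0.4833  0.169   0.0576]
 [ 0.5897  0.1857  0.0586]]
top [0.5556 0.0487 0.1408]
side [0.5587 0.0477 0.1415]
tri [0.5571 0.0488 0.1409]
grip ang [  30.8  -13.9  -58.4 -103.9 -148.8  166.2  121.6   76.6]
red 137.97284702802426 0.06750507715848475
[array([0.701, 0.192, 0.003]), array([ 0.698, -0.099,  0.003]), array([ 0.407, -0.095,  0.003]), array([0.411, 0.191, 0.003])]
```

Centre is (0.556, 0.0485) and the red bottle is at +138°, 67 mm out. Grip heights and radius match the text. The robot side of the rim is out of reach, so I'll push grip 77° clockwise around the bed side, with the fingers closed.

```bash
python3 -m creep '[[-0.4,-0.3,0,0,1],[-0.8,-0.64,0,0,1],[-0.8,-0.64,0,0,1],[-0.8,-0.64,0,0,1],[-0.8,-0.64,0,0,1],[-0.8,-0.64,0,0,1],[-0.8,-0.64,0,0,1],[-0.8,-0.64,0,0,1],[-0.8,-0.64,0,0,1],[-0.8,-0.64,0,0,1],[-0.8,-0.64,0,0,1],[-0.8,-0.64,0,0,1],[-0.8,-0.64,0,0,1],[-0.8,-0.64,0,0,1],[-0.8,-0.64,0,0,1],[-0.8,-0.64,0,0,1],[-0.8,-0.64,0,0,1],[-0.8,-0.64,0,0,1],[-0.8,-0.64,0,0,1],[-0.8,-0.64,0,0,1]]'
python3 -m creep '[[-0.8,-0.64,0,0,1],[-0.8,-0.64,0,0,1],[-0.8,-0.64,0,0,1],[-0.8,-0.64,0,0,1],[-0.8,-0.64,0,0,1],[-0.5,-0.4,0,0,1],[0,0,0,-0.8,1],[0,0,0,-0.95,1],[0,0,0,-0.95,1],[0,0,0,-0.95,1],[0,0,0,-0.95,1],[0,0,0,-0.95,1],[0,0,0,-0.95,1],[0,0,0,0,1],[0,0,0,0,1]]'
cat > w.py <<'E'
from h import *
s=manip.state();p=s['position'];C=np.array([.556,.0485]);w,x,y,z=s['orientation']
from scipy.spatial.transform import Rotation as R
M=R.from_quat([x,y,z,w]).as_matrix();v=p[:2]-C
t=manip.get_image("top");u,st=red("top",t);q=plane("top",u,.093)[:2]-C
print("t",s['time'],"p",p.round(4),"r",np.hypot(*v).round(4),"al",np.degrees(np.arctan2(v[1],v[0])).round(1),"yaz",np.degrees(np.arctan2(M[1,1],M[0,1])).round(1),"zax",M[:,2].round(3),"j7",s['joint_pos'][6],"F",np.round(s['ft_force'],1),"gap",s['finger_gap'])
print("red",np.degrees(np.arctan2(q[1],q[0])).round(1),np.hypot(*q).round(4),st[4])
E
python3 w.py
```

```text
time: 1.77
position: [0.4794, 0.305, 0.2422]
orientation: [-0.0, 0.209, 0.978, -0.0]
ft_force: [0.2, -0.4, 0.4]
finger_gap: 0.0001
gripper_force: 0.0
time: 3.02
position: [0.5317, 0.204, 0.2422]
orientation: [-0.0, -0.072, 0.997, 0.0]
ft_force: [0.3, -0.4, -0.1]
finger_gap: -0.0003
gripper_force: 0.0
t 3.0167 p [0.5317 0.204  0.2422] r 0.1574 al 98.9 yaz 98.2 zax [-0.  0. -1.] j7 1.1624624178555716 F [ 0.3 -0.4 -0.1] gap -0.0002941804465299294
red 137.4 0.0669 102
```

```bash
python3 -m creep '[[0,0.1,0.5,0,1],[0,0,0.8,0,1],[0,0,0.8,0,1],[0,0,0.8,0,1],[0,0,0.8,0,1],[0,0,0.8,0,1],[0,0,0.8,0,1],[0,0,0.8,0,1],[0,0,0.8,0,1],[0,0,0.5,0,1],[0,0,0.3,0,1],[0,0,0.3,0,1],[0,0,0.3,0,1]]'
python3 -m creep '[[0,0,0.3,0,1],[0,0,0.3,0,1],[0,0,0.3,0,1],[0,0,0.3,0,1],[0,0,0.2,0,1],[0,0,0,0,1],[0,0,0,0,1]]'
python3 - <<'E'
from h import *
a=manip.get_image("top")[170:290,230:350];b=manip.get_image("side")[130:250,235:355]
cv2.imwrite('pics/down.png',cv2.resize(np.hstack([a,b]),None,fx=3.3,fy=3.3,interpolation=cv2.INTER_CUBIC))
E
python3 w.py
```

```text
time: 4.15
position: [0.5318, 0.2065, 0.0761]
orientation: [0.0, -0.073, 0.997, 0.0]
ft_force: [-1.0, 0.4, 0.9]
finger_gap: 0.0004
gripper_force: 0.0
time: 4.73
position: [0.5315, 0.2063, 0.0481]
orientation: [-0.0, -0.073, 0.997, -0.0]
ft_force: [0.0, -0.9, 0.4]
finger_gap: -0.0
gripper_force: 0.0
t 4.8333 p [0.5317 0.2064 0.0485] r 0.1597 al 98.7 yaz 98.4 zax [ 0.  0. -1.] j7 1.0962060917906158 F [0.4 0.  0.8] gap -1.9286938816531295e-05
red 137.2 0.0673 107
```

View pics/down.png

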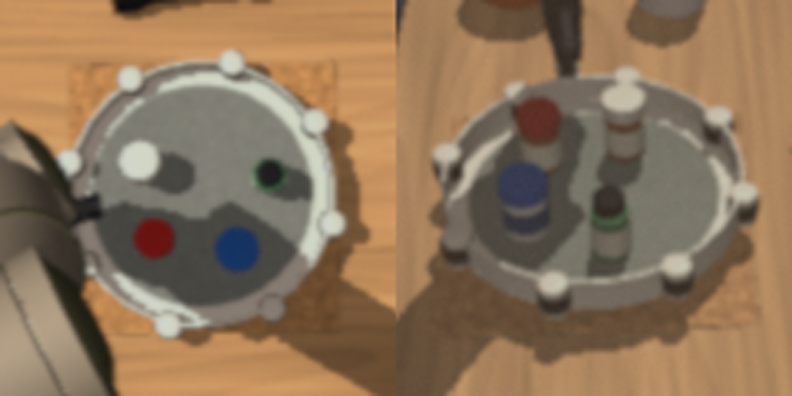

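The fingers stand outside the rim in the clear gap between two grips, and nothing has been touched. The red cap has not moved. Start the arc.

```bash
python3 -m creep '[[-0.14,0,0,0.2,1],[-0.14,0,0,0.2,1],[-0.14,0,0,0.2,1],[-0.14,0,0,0.2,1],[-0.14,0,0,0.2,1],[-0.14,0,0,0.2,1],[-0.14,0,0,0.2,1],[-0.14,0,0,0.2,1],[-0.14,0,0,0.2,1],[-0.07,0,0,0.1,1],[-0.07,0,0,0.1,1],[-0.07,0,0,0.1,1],[-0.07,0,0,0.1,1],[-0.07,0,0,0.1,1],[-0.07,0,0,0.1,1],[-0.1,0,0,0.15,1],[-0.14,0,0,0.2,1],[-0.14,0,0,0.2,1],[-0.14,0,0,0.2,1],[-0.14,0,0,0.2,1]]'; python3 w.py
```

```text
time: 6.55
position: [0.5785, 0.2067, 0.0483]
orientation: [-0.0, 0.074, 0.997, -0.0]
ft_force: [-0.2, 0.8, 0.3]
finger_gap: -0.0003
gripper_force: 0.3
t 6.55 p [0.5785 0.2067 0.0483] r 0.1598 al 81.9 yaz 81.5 zax [-0. -0. -1.] j7 0.9492109018917874 F [-0.2  0.8  0.3] gap -0.0002571812426254228
red 135.2 0.0663 103
```

```bash
python3 -m creep '[[-0.14,0,0,0.2,1],[-0.21,0,0,0.3,1],[-0.21,0,0,0.3,1],[-0.21,0,0,0.3,1],[-0.21,0,0,0.3,1],[-0.21,0,0,0.3,1],[-0.21,0,0,0.3,1],[-0.21,0,0,0.3,1],[-0.21,0,0,0.3,1],[-0.21,0,0,0.3,1],[-0.21,0,0,0.3,1],[-0.21,0,0,0.3,1],[-0.21,0,0,0.3,1],[-0.21,0,0,0.3,1],[-0.21,0,0,0.3,1],[-0.21,0,0,0.3,1],[-0.21,0,0,0.3,1],[-0.21,0,0,0.3,1],[-0.21,0,0,0.3,1],[-0.21,0,0,0.3,1]]'; python3 w.py
```

```text
time: 8.27
position: [0.6541, 0.1754, 0.0483]
orientation: [0.0, 0.326, 0.945, -0.0]
ft_force: [-0.9, 0.6, 0.4]
finger_gap: -0.0004
gripper_force: 0.3
t 8.2667 p [0.6541 0.1754 0.0483] r 0.1604 al 52.3 yaz 52.0 zax [ 0. -0. -1.] j7 0.6879910580427386 F [-0.9  0.6  0.4] gap -0.00041575340979975797
red 105.4 0.0668 108
```

```bash
python3 -m creep '[[-0.21,0,0,0.3,1],[-0.21,0,0,0.3,1],[-0.21,0,0,0.3,1],[-0.21,0,0,0.3,1],[-0.21,0,0,0.3,1],[-0.21,0,0,0.3,1],[-0.21,0,0,0.3,1],[-0.21,0,0,0.3,1],[-0.21,0,0,0.3,1],[-0.21,0,0,0.3,1],[-0.21,0,0,0.3,1],[-0.21,0,0,0.3,1],[-0.21,0,0,0.3,1],[-0.21,0,0,0.3,1],[-0.21,0,0,0.3,1],[-0.21,0,0,0.3,1],[-0.21,0,0,0.3,1],[-0.21,0,0,0.3,1],[-0.21,0,0,0.3,1],[-0.21,0,0,0.3,1]]'; python3 w.py;  python3 -m creep '[[-0.21,0,0,0.3,1],[-0.21,0,0,0.3,1],[-0.21,0,0,0.3,1],[-0.21,0,0,0.3,1],[-0.21,0,0,0.3,1],[-0.21,0,0,0.3,1],[-0.21,0,0,0.3,1],[-0.21,0,0,0.3,1],[-0.21,0,0,0.3,1],[-0.21,0,0,0.3,1],[-0.21,0,0,0.3,1],[-0.21,0,0,0.3,1],[-0.21,0,0,0.3,1],[-0.21,0,0,0.3,1],[-0.21,0,0,0.3,1],[-0.21,0,0,0.3,1],[-0.21,0,0,0.3,1],[-0.21,0,0,0.3,1],[-0.21,0,0,0.3,1],[-0.21,0,0,0.3,1]]'; python3 w.py
```

```text
time: 9.98
position: [0.705, 0.1098, 0.0483]
orientation: [0.0, 0.559, 0.829, 0.0]
ft_force: [-0.7, 0.8, -0.0]
finger_gap: 0.0002
gripper_force: 0.2
t 9.9833 p [0.705  0.1098 0.0483] r 0.1611 al 22.4 yaz 22.0 zax [ 0.  0. -1.] j7 0.41773278132932623 F [-0.7  0.8 -0. ] gap 0.0001560461883841747
red 76.6 0.0618 80
time: 11.7
position: [0.7162, 0.0274, 0.0483]
orientation: [0.0, 0.755, 0.656, 0.0]
ft_force: [-0.0, 0.8, 0.3]
finger_gap: -0.0001
gripper_force: 0.2Traceback (most recent call last):
  File "w.py", line 5, in <module>
    t=manip.get_image("top");u,st=red("top",t);q=plane("top",u,.093)[:2]-C
                                  ~~~^^^^^^^^^
  File "h.py", line 18, in red
    k,l,s,c=cv2.connectedComponentsWithStats(m);i=1+np.argmax(s[1:,4])
                                                    ~~~~~~~~~^^^^^^^^^
    return _wrapfunc(a, 'argmax', axis=axis, out=out, **kwds)
    return bound(*args, **kwds)
ValueError: attempt to get argmax of an empty sequence
```

The arm hides the cap from the top camera; I'll continue by the known 53.1° offset and check from the side.

```bash
python3 -m creep '[[-0.21,0,0,0.3,1],[-0.21,0,0,0.3,1],[-0.21,0,0,0.3,1],[-0.21,0,0,0.3,1],[-0.21,0,0,0.3,1],[-0.21,0,0,0.3,1],[-0.21,0,0,0.3,1],[-0.21,0,0,0.3,1],[-0.21,0,0,0.3,1],[-0.21,0,0,0.3,1],[-0.21,0,0,0.3,1],[-0.21,0,0,0.3,1],[-0.21,0,0,0.3,1],[-0.21,0,0,0.3,1],[-0.21,0,0,0.3,1],[-0.21,0,0,0.3,1],[-0.21,0,0,0.3,1],[-0.21,0,0,0.3,1],[-0.21,0,0,0.3,1],[-0.21,0,0,0.3,1]]'; python3 -m creep '[[-0.14,0,0,0.2,1],[-0.14,0,0,0.2,1],[-0.1,0,0,0.15,1],[-0.1,0,0,0.15,1],[-0.07,0,0,0.1,1],[-0.07,0,0,0.1,1],[-0.07,0,0,0.1,1],[-0.04,0,0,0.05,1],[0,0,0,0,1],[0,0,0,0,1],[0,0,0,0,1]]'
sed -i 's/^t=manip.*$/t=manip.get_image("top");sd=manip.get_image("side")/; s/^print("red".*$//' w.py
cat >> w.py <<'E'
cv2.imwrite(f'pics/m{int(100*s["time"])}.png',cv2.resize(np.hstack([t[170:290,230:350],sd[130:250,235:355]]),None,fx=3.3,fy=3.3,interpolation=cv2.INTER_CUBIC))
for n,i in(("top",t),("side",sd)):
  try:
    u,st=red(n,i);q=plane(n,u,.092)[:2]-C;print(n,u,st,"red",np.degrees(np.arctan2(q[1],q[0])).round(1),np.hypot(*q).round(4))
  except ValueError: print(n,"none")
E
python3 w.py; ls pics
```

```text
time: 13.42
position: [0.6847, -0.0494, 0.0483]
orientation: [0.0, 0.899, 0.438, 0.0]
ft_force: [0.4, -0.0, 0.5]
finger_gap: -0.0001
gripper_force: 0.2
time: 14.33
position: [0.6755, -0.0602, 0.0483]
orientation: [-0.0, 0.917, 0.398, -0.0]
ft_force: [0.1, 0.3, 0.3]
finger_gap: 0.0003
gripper_force: 0.0
t 14.3333 p [ 0.6755 -0.0602  0.0483] r 0.1616 al -42.3 yaz -43.1 zax [-0.  0. -1.] j7 -0.153094275281185 F [0.1 0.3 0.3] gap 0.00028525728856088636
top none
side [315.68 170.64] [ 75  36  12  11 100] red 7.6 0.069
crop.png
down.png
m1433.png
side0.png
top0.png
```

```bash
python3 -m creep '[[-0.07,0,0,0.1,1],[-0.07,0,0,0.1,1],[-0.07,0,0,0.1,1],[-0.07,0,0,0.1,1],[-0.07,0,0,0.1,1],[-0.07,0,0,0.1,1],[-0.07,0,0,0.1,1],[-0.07,0,0,0.1,1],[-0.07,0,0,0.1,1],[-0.07,0,0,0.1,1],[-0.07,0,0,0.1,1],[-0.04,0,0,0.05,1],[-0.04,0,0,0.05,1],[0,0,0,0,1],[0,0,0,0,1],[0,0,0,0,1]]'
python3 w.py
```

```text
time: 15.77
position: [0.6633, -0.0721, 0.0483]
orientation: [0.0, 0.937, 0.349, -0.0]
ft_force: [-0.1, 0.2, 0.3]
finger_gap: -0.0002
gripper_force: 0.0
t 15.7667 p [ 0.6633 -0.0721  0.0483] r 0.1614 al -48.3 yaz -49.1 zax [-0. -0. -1.] j7 -0.20268098756302075 F [-0.1  0.2  0.3] gap -0.0002129095609668732
top none
side [313.90769231 172.55384615] [75 38  8 11 65] red 0.8 0.0628
```

```bash
python3 -m creep '[[0.3,0,0,0,1],[0.2,0.6,0,0,1],[0,0.6,-0.6,0,1],[0,0.6,-1,0,1],[0,0.6,-1,0,1],[0,0.5,-1,0,1],[0,0,-1,0,1],[0.7,0.7,-1,0,1],[0.7,0.7,-1,0,1],[0.7,0.7,0,0,1],[0.7,0.7,0,0,1],[0.7,0.7,0,0,1],[0.7,0.7,0,0,1],[0,0,0,0,1]]'
python3 w.py
```

```text
time: 17.03
position: [0.8303, -0.1169, 0.1795]
orientation: [0.0, 0.937, 0.35, 0.001]
ft_force: [-0.7, 0.2, 0.1]
finger_gap: -0.0002
gripper_force: 0.0
t 17.0333 p [ 0.8303 -0.1169  0.1795] r 0.3203 al -31.1 yaz -49.0 zax [ 0.001 -0.    -1.   ] j7 -0.36826198433448726 F [-0.7  0.2  0.1] gap -0.00019609585578560774
top none
side [315.72826087 172.        ] [75 38 12  9 92] red 2.6 0.0684
```

```bash
python3 -m creep '[[0,0,-0.6,0,1],[-0.5,0.3,-0.4,0,1],[-0.9,0.4,0,0,1],[-0.9,0.4,0,0,1],[-0.9,0.4,0,0,1],[-0.9,0.4,0,0,1],[-0.9,0.4,0,0,1],[-0.9,0.4,0,0,1],[-0.9,0.4,0,0,1],[-0.9,0.4,0,0,1],[-0.9,0.4,0,0,1],[-0.9,0.4,0,0,1],[0,0,0,0,1]]'
python3 w.py; ls pics
```

```text
time: 18.22
position: [0.7366, -0.3139, 0.2009]
orientation: [0.001, 0.938, 0.347, -0.001]
ft_force: [0.2, -1.0, 0.3]
finger_gap: -0.0002
gripper_force: 0.0
t 18.2167 p [ 0.7366 -0.3139  0.2009] r 0.4049 al -63.5 yaz -49.4 zax [-0.001 -0.003 -1.   ] j7 -0.11471936159174309 F [ 0.2 -1.   0.3] gap -0.0002191786199507792
top [288.78899083 207.53211009] [ 48  72  12  12 109] red 3.1 0.0662
side [315.83157895 172.13684211] [75 38 12 10 95] red 2.0 0.0686
crop.png
down.png
m1433.png
m1576.png
m1703.png
m1821.png
side0.png
top0.png
```

View pics/m1821.png

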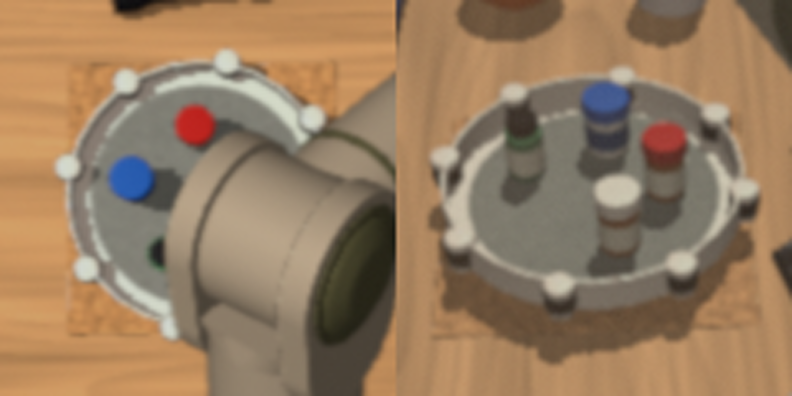

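Run:
```python
from h import *
t=np.array([288.79,207.53]);s=np.array([315.83,172.14])
X=tri(t,s)
print(X)
for c in([.5571,.0488],[.556,.0485],[.5556,.0487]):print(np.degrees(np.arctan2(X[1]-c[1],X[0]-c[0])))
```

```text
[0.62347584 0.05220922 0.09057039]
2.9402606739196737
3.1464420882931226
2.9595875471782978
```

The top half shows the red cap near the front at crop (195,125), still slightly left. The four bottles are upright. Both views put it at about +3°, so I'll return to the same gap for a last, very slow push.

```bash
python3 -m creep '[[0.24,-0.45,0,0,1],[0.48,-0.9,0,0,1],[0.48,-0.9,0,0,1],[0.48,-0.9,0,0,1],[0.48,-0.9,0,0,1],[0.48,-0.9,0,0,1],[0.48,-0.9,0,0,1],[0.48,-0.9,0,0,1],[0.48,-0.9,0,0,1],[0.48,-0.9,0,0,1],[0.48,-0.9,0,0,1],[0.48,-0.9,0,0,1],[0.48,-0.9,0,0,1],[0.25,-0.45,0,0,1],[0,0,0,-0.8,1],[0,0,0,-0.8,1],[0,0,0,0,1],[0,0,0,0,1]]'
python3 w.py
```

```text
time: 19.82
position: [0.6814, -0.0479, 0.2004]
orientation: [-0.0, 0.911, 0.413, 0.0]
ft_force: [0.4, -0.6, -0.2]
finger_gap: 0.0002
gripper_force: 0.0
t 19.8167 p [ 0.6814 -0.0479  0.2004] r 0.1582 al -37.6 yaz -41.2 zax [ 0.  0. -1.] j7 -0.26165488739421877 F [ 0.4 -0.6 -0.2] gap 0.00023098055103317635
top none
side [315.82105263 172.13684211] [75 38 12 10 95] red 2.0 0.0686
```

```bash
python3 -m creep '[[-0.34,0.17,0,0,1],[0,0,0.5,0,1],[0,0,0.7,0,1],[0,0,0.7,0,1],[0,0,0.7,0,1],[0,0,0.7,0,1],[0,0,0.7,0,1],[0,0,0.6,0,1],[0,0,0.5,0,1],[0,0,0.5,0,1],[0,0,0.5,0,1],[0,0,0.5,0,1],[0,0,0.5,0,1],[0,0,0.3,0,1],[0,0,0.2,0,1],[0,0,0,0,1]]'
python3 -m creep '[[-0.14,0,0,0.2,1],[-0.14,0,0,0.2,1],[-0.14,0,0,0.2,1],[-0.14,0,0,0.2,1],[-0.14,0,0,0.2,1],[-0.14,0,0,0.2,1],[-0.14,0,0,0.2,1],[-0.07,0,0,0.1,1],[-0.03,0,0,0.04,1],[0,0,0,0,1],[0,0,0,0,1]]'
python3 w.py
```

```text
time: 21.25
position: [0.6791, -0.0559, 0.0474]
orientation: [-0.0, 0.91, 0.414, -0.0]
ft_force: [0.1, 0.2, 0.0]
finger_gap: 0.0002
gripper_force: 0.0
time: 22.17
position: [0.6644, -0.0712, 0.0483]
orientation: [-0.0, 0.936, 0.352, 0.0]
ft_force: [0.2, -0.9, -0.1]
finger_gap: -0.0004
gripper_force: 0.0
t 22.1667 p [ 0.6644 -0.0712  0.0483] r 0.1615 al -47.8 yaz -48.8 zax [ 0.  0. -1.] j7 -0.20031782466670525 F [ 0.2 -0.9 -0.1] gap -0.00038055791994033534
top none
side [313.93846154 172.49230769] [75 38  8 11 65] red 1.0 0.0629
```

```bash
python3 -m creep '[[-0.042,0,0,0.06,1],[-0.042,0,0,0.06,1],[-0.042,0,0,0.06,1],[-0.042,0,0,0.06,1],[-0.042,0,0,0.06,1],[-0.028,0,0,0.04,1],[-0.028,0,0,0.04,1],[-0.028,0,0,0.04,1],[-0.028,0,0,0.04,1],[-0.028,0,0,0.04,1],[-0.028,0,0,0.04,1],[-0.028,0,0,0.04,1],[-0.028,0,0,0.04,1],[-0.028,0,0,0.04,1],[-0.028,0,0,0.04,1],[-0.028,0,0,0.04,1],[-0.028,0,0,0.04,1],[-0.028,0,0,0.04,1],[-0.028,0,0,0.04,1],[-0.028,0,0,0.04,1]]'
python3 -m creep '[[-0.028,0,0,0.04,1],[-0.02,0,0,0.03,1],[-0.014,0,0,0.02,1],[0,0,0,0,1],[0,0,0,0,1]]'
python3 w.py
```

```text
time: 23.93
position: [0.6544, -0.0793, 0.0483]
orientation: [0.0, 0.949, 0.315, -0.0]
ft_force: [0.5, 0.2, -0.9]
finger_gap: 0.0002
gripper_force: 0.2
time: 24.35
position: [0.6535, -0.08, 0.0483]
orientation: [0.0, 0.95, 0.311, -0.0]
ft_force: [0.2, 0.1, -0.6]
finger_gap: -0.0004
gripper_force: 0.1
t 24.35 p [ 0.6535 -0.08    0.0483] r 0.1613 al -52.8 yaz -53.8 zax [-0. -0. -1.] j7 -0.24125942383302224 F [ 0.2  0.1 -0.6] gap -0.0004445712672545186
top none
side [311.81818182 173.40909091] [75 40  4  8 22] red -2.7 0.0565
```

```bash
python3 -m creep '[[0.2,0,0,0,1],[0.2,0.4,0,0,1],[0,0.4,-0.4,0,1],[0,0,-0.7,0,1],[0,0,-0.9,0,1],[0,0,-0.9,0,1],[0,0,-0.9,0,1],[0,0,-0.9,0,1],[0,0,-0.9,0,1],[0,0,-0.9,0,1],[0,0,-0.9,0,1],[0,0,-0.4,0,1]]'
python3 -m creep '[[-0.2,0.5,0,0,1],[-0.4,0.9,0,0,1],[-0.4,0.9,0,0,1],[-0.4,0.9,0,0,1],[-0.4,0.9,0,0,1],[-0.4,0.9,0,0,1],[-0.4,0.9,0,0,1],[-0.4,0.9,0,0,1],[-0.4,0.9,0,0,1],[-0.4,0.9,0,0,1],[-0.4,0.9,0,0,1],[-0.4,0.9,0,0,1],[-0.4,0.9,0,0,1],[-0.4,0.9,0,0,1],[-0.4,0.9,0,0,1],[0,0,0,0,1],[0,0,0,0,1]]'
python3 w.py; ls -t pics|head -1
```

```text
time: 25.45
position: [0.6702, -0.0893, 0.208]
orientation: [0.001, 0.951, 0.311, 0.002]
ft_force: [-0.5, 0.3, 0.1]
finger_gap: 0.0002
gripper_force: 0.0
time: 26.87
position: [0.7294, -0.3705, 0.2031]
orientation: [-0.0, 0.951, 0.31, -0.001]
ft_force: [-0.6, 0.0, -0.5]
finger_gap: 0.0001
gripper_force: 0.0
t 26.8667 p [ 0.7294 -0.3705  0.2031] r 0.4535 al -67.5 yaz -53.9 zax [-0.002 -0.    -1.   ] j7 -0.12380488243785619 F [-0.6  0.  -0.5] gap 0.00010028713157630185
top [290.21621622 207.5045045 ] [ 50  72  12  12 111] red -1.1 0.0662
side [315.98888889 173.24444444] [75 39 13 10 90] red -2.1 0.069
m2686.png
```

View pics/m2686.png

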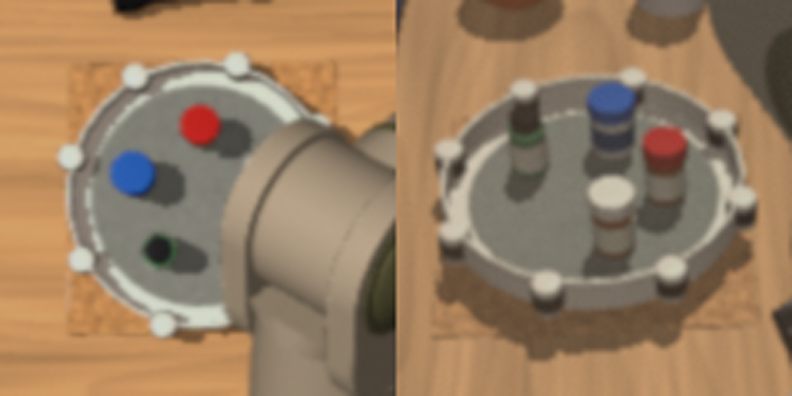

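The red cap is at crop (200,125), at the front. All four bottles are upright and the arm is clear. Last check of the angle against the grips before handing in.

Run:
```python
from h import *
k=lambda a,o:np.array(a)/3.3+o-.35
T=k([(135,75),(237,64),(70,157),(82,259),(163,325)],[230,170])
S=k(np.array([(523,89),(633,78),(722,121),(743,198),(672,268),(547,284),(453,233),(449,151)])-[396,0],[235,130])
X=np.array([plane("top",u,.056) for u in T]);Y=np.array([plane("side",u,.056) for u in S])
from scipy.optimize import least_squares
for n,p,u in(("top",X,[290.22,207.50]),("side",Y,[315.99,173.24])):
    q=least_squares(lambda c:np.hypot(p[:,0]-c[0],p[:,1]-c[1])-.141,[.556,.0485]).x
    r=plane(n,u,.092)[:2]-q
    print(n,q.round(4),"grip mod45",(np.degrees(np.arctan2(p[:,1]-q[1],p[:,0]-q[0]))%45).round(1),"red",np.degrees(np.arctan2(r[1],r[0])).round(2))
```

```text
top [0.5558 0.0486] grip mod45 [28.6 28.8 29.1 28.9 29. ] red -1.19
side [0.5578 0.0483] grip mod45 [28.7 28.6 28.5 29.  29.5 29.2 29.7 29.3] red -1.98
```

```bash
python3 -c "
from bench import manip
print(manip.sign_off())"
```

```text
the job is handed in; nothing more can be done
None
```

The red-capped bottle now stands at the front towards the bed, within about 2° of straight by the camera measurements. All four bottles are upright, the arm is clear of the turntable, and I handed the job in at about 27 s.

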